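# Lock the test nest home with the ball-lock pin

## Task

Slide the test nest with its blue meter fully home under the fixture's bracket so that the two holes line up. Then take the ball-lock pin from its stand, squeeze its thumb button in, put the pin down through both holes until its flange sits on the bracket, and let go so that the button springs out and the balls lock it there. Leave the spare meter and the jar where they are.

Things in the scene. Friction and masses are not known exactly. Their poses are not given: they have to be found in the camera images.
- fixture: Fixed test fixture: a brown board 170 (x) x 360 (y) x 15 mm thick with an aluminium bridge bracket near its +y end and the sliding nest on it. Origin on the table, z up; the nest slides along the fixture's y axis.
- bracket_hole (a point): Centre of the upper mouth of the upright round hole (19 mm diameter, plate 10 mm thick, 1.5 mm chamfer) in the bracket: x 0, y +120, z 85 mm in the fixture's frame, same axes. The bracket's flat top is 80 (x) x 60 (y) mm. The meter on the nest reaches 84 mm, the push plate 105 mm above the table.
- nest (a joint): How far the nest stands from home, in m: 0 = fully home against its stop, where the hole of its tongue is exactly under the bracket's hole; it grows (up to 0.08) as the nest moves to the fixture's -y. About 3 N of friction holds it where it is left.
- push_plate (a point): Middle of the top edge of the outer (-y) face of the nest's upright black push plate: 70 mm wide (x), 12 mm thick (y), from 22 to 105 mm above the table. Push it to the fixture's +y to bring the nest home, or pinch it across its thickness. Axes as the fixture's; moves with the nest. The 15 mm thick board runs on 93 mm beyond it (-y) when home.
- tongue_hole (a point): Centre of the upper mouth of the 19 mm hole in the nest's steel tongue (10 mm thick, 44 mm wide), 73 mm above the table; 2 mm below the bracket plate when home. Moves with the nest.
- pin: Loose ball-lock pin, 0.13 to 0.2 kg, upright in the stand. Origin: centre of the underside of its round steel flange (40 mm diameter, 5 mm thick); z up along the pin. Below it a 16 mm steel shank down to z -44 mm, the nose tapered from z -37. Two locking balls at z -28 stick out 5.5 mm on the +x and -x sides (27 mm across) and draw in flush with the button; only then does it pass the holes.
- pin_grip (a point): Point on the pin's axis at the height to grip, z 32 mm above the pin's origin, axes as the pin's: the middle of a black block 30 (x) x 26 (y) mm, from z 5 to 52 mm over the origin. Grip it across x, one finger on the button, the other on the -x face: that squeezes the button flush (30 mm wide then; 37 mm with the button out).
- button_face (a point): Centre of the outer face of the steel thumb button, 16 mm diameter, sticking out 7 mm from the block's +x face at z 32 mm over the pin's origin. Moves with the button.
- button (a joint): Travel of the pin's thumb button in m: 0 = out (balls out), 0.007 = pressed flush with the block (balls in). It springs back; 4 N to start, about 10 N when flush. When the pin is fully in and let go, the balls come out just below the tongue.
- stand: Fixed grey pin stand, block 75 (x) x 65 (y) x 55 mm high with a through slot 36 (x) x 20 (y) mm in the middle, in which the pin hangs by its flange, its x axis roughly along the stand's x. Origin at the centre of its underside. It may stand at the left or the right of the fixture.
- spare_meter: Loose blue meter 100 x 120 x 50 mm, not to be moved. Origin at the centre of its underside.
- jar: White jar, 54 mm diameter, 75 mm high, not to be moved. Origin at the centre of its underside.
- parts_bin: Fixed grey open parts bin 90 x 70 x 45 mm, on the side of the fixture where the stand is not. Origin at the centre of its underside.
Mind the look-alikes: they are no part of the job. What is meant by the pin is not red or turquoise, and is the smaller of those in its own colour.

How it is judged:
On the way, in this order (a step that is already met when the one before it is completed fails the run):
1. the nest is fully home (within 3 mm) (value of joint nest below 0.003 m), for 0.2 s.
2. the pin goes down through the bracket's hole with its button held in (value of joint button above 0.004 m and horizontal distance between pin and bracket_hole below 0.006 m and z of pin in the frame of bracket_hole below 0.024 m), for 0.1 s.
At the end, for the whole second after the job is handed in: The nest is home within 4 mm; the pin stands upright (within 0.12 rad) in the bracket's hole, at rest, within 4 mm of its centre and with the flange within 4 mm of the bracket's top; its button is out to within 1.5 mm, so the balls lock it below the tongue (value of joint nest below 0.004 m and horizontal distance between pin and bracket_hole below 0.004 m and z of pin in the frame of bracket_hole between -0.004 and 0.004 m and angle between pin's own z axis and vertical below 0.12 rad and value of joint button below 0.0015 m and linear speed of pin below 0.02 m/s); the robot touches nothing.
It fails at once if the spare meter or the jar is moved more than 20 mm (distance of any of spare_meter, jar from where it was at the start of the episode above 0.02 m).
It also fails if it takes over 59 s, if anything falls off the work surface, if the arm or the gripper's body presses on something with over 40 N, if the wrist force passes 120 N, or if a joint passes its speed limit or range.

## Robot

A 6-joint arm with a two-finger parallel gripper is mounted at the origin on the work surface. World frame = base frame: x ahead of the robot, y to its left, z up, the work surface at z = 0. Lengths are in m, angles in rad, forces in N, time in s.
With the tool pointing down it reaches from about 0.4 to 0.825 m from the base axis. Payload 7 kg.
Tool frame: the origin (TCP) lies on the centre line of the jaws, within the pads' length; the fingertips stand 14 mm ahead of it and the grasp point (between the pads) lies 5 mm behind it; z points along the fingers, y is the line along which they close (so a half turn about z gives the same grasp; the last joint's range is limited). The gripper opens to 88 mm and grips with 3 to 60 N. Pads are 19 mm wide; open, the fingers measure 130 mm over their backs; the gripper's body (78 mm by 193 mm) begins 47 mm behind the grasp point.
Start: joints at [1.468, 0.359, 0.012, 0, -1.224, -0.288], TCP at [0.257, 0.624, 0.241] pointing down, gripper open.
Joint ranges: [-3.07, 3.07], [-1.43, 2.12], [-1.02, 1.25], [-3.03, 1.67], [-3.05, -0], [-3.03, 3.03]. Speed limits (rad/s): [2.39, 2.39, 3.01, 3.14, 3.14, 3.14].

## Interface

Orientations are given as [roll, pitch, yaw] about the fixed x, y, z axes, in that order (R = Rz(yaw) Ry(pitch) Rx(roll)).
In Python, from station import arm gives the robot as it stands.
- The arm moves only by the tool move_arm, never from a script. Its argument "rows" is a list of rows, each an object with "translation": the shift along the tool's x, y, z in cm, a list of three; "rot": the turn, a rotation vector about the tool's x, y, z in degrees, a list of three; "hand": the closure, from 0 (fully open) to 1 (shut). A call has 1 to 8 rows; each row is the pose to reach, as a shift and turn from the pose commanded when the call began, along the tool's axes at that moment; what a row does not reach only later rows make up. A row lasts 1/12 s, in which the tool goes at most 41.7 mm and 7.16 degrees, less where a joint would pass 70% of its speed; a pose out of reach is approached as far as the arm can. A call with a gripper value outside its range is refused whole. The fingers move at their own pace and stop on an object; "squeeze" is the grip in N (left out, the last holds). Time passes only in rows, so rows that repeat a pose let the fingers close. It gives the time, the measured TCP pose, the force, the opening and the grip force at its end, in the units of the state.
- arm.get_state(): the state, without advancing time (a new reading comes with each control period).
- arm.grab_frame(name): name is "scene" or "top" or "wrist"; returns (picture, depth): 480x640x3 uint8, red, green, blue; 480x640 float32, m along the optical axis (not along the pixel's ray), 0 where there is no reading.
- arm.camera_params(name): a dict with "vfov" (degrees; the focal length in pixels is half the picture's height over the tangent of half this angle, whatever the lens; pixels are square), "cx", "cy" (the principal point, pixels), "position" and "orientation" of the camera in the world; the wrist camera has in their place "tool_from_camera" (4x4, takes a point from camera to tool coordinates, whose origin is the TCP and whose axes are the flange's). Camera axes: x right, y down, z forward; pixel columns grow to the right and rows downward; lengths in m; the calibration is good to about 2 mm. A picture is of the moment at which its call begins: read the wrist's pose just before it. camera_params takes no time and is no camera call.
- arm.job_done(): hands the job in; it is judged then, once.
Trained networks look in the newest picture that a camera, given by its name, has taken for a name from the list of things; names that differ only in an ending like _2 or _b are one class to them, and where a whole thing is asked for, a point or a joint stands for the part that bears it (a point fixed in the world has none). Each returns a list of dicts, best first, with "p" (0 to 1); they miss things now and then, are a little off and sometimes report something else, mostly with a low value. They report only what shows in the picture. A call takes as long as a camera call. They do not tell look-alikes from the thing itself.
- arm.search_frame(label, camera): "point" ([x, y, z] in m, in the coordinates of the camera as it stood for that picture, good to about 4 mm: the middle of the surface that is visible of it).
- arm.pinpoint(label, camera): "point" ([x, y, z] in m, in the coordinates of the camera as it stood for that picture, good to about 4 mm: a listed point, or the origin of a listed thing).
The state is a dict: "t": time; "q": joint angles; "qd": joint speeds; "joint_efforts": joint torques, N m; "eef_pos": TCP position; "ee_rot": TCP orientation; "force": force on the tool from outside, world axes, zero at the start; "moment": the same for the moment, N m; "width": finger opening in m; "gripper_force": force on a finger pad.
Only numpy, scipy, OpenCV 4.12 (cv2) and the standard library are available. Lean on these libraries where they do the work, as an engineer would, in place of code of your own. Each camera call takes 0.05 s, during which the arm holds its last target. There are 200 camera calls.

## Working session

There is one attempt and no reset: what is moved stays moved. The work goes in short steps, Python scripts to look and compute and a tool call to move; the robot and the scene stay as the last step left them, time stands still between calls to the robot, and variables do not carry over. Pictures are saved under pics/ and viewed, at most 10 in all, crops included, and the job is handed in when it is done.

Besides the shell and the picture viewer there is one more tool, called after "Call:" as a command line: name --argument value ..., lists and objects as JSON in quotes. move_arm: Moves the arm, as the interface text tells. Its arguments: {"type":"object","properties":{"rows":{"type":"array","items":{"type":"object","properties":{"translation":{"type":"array","items":{"type":"number"}},"rot":{"type":"array","items":{"type":"number"}},"hand":{"type":"number"}}}},"squeeze":{"type":"number"}},"required":["rows"]}

```bash
mkdir -p pics; cat > h.py <<'E'
import numpy as np, cv2
from station import arm
from scipy.spatial.transform import Rotation as R
def rot(o):
    o=np.array(o,float)
    if o.shape==(3,3): return o
    if o.size==4: return R.from_quat(o).as_matrix()
    return R.from_euler('xyz',o).as_matrix()
def tool():
    s=arm.get_state(); T=np.eye(4); T[:3,:3]=rot(s['ee_rot']); T[:3,3]=s['eef_pos']; return T
def campose(n):
    p=arm.camera_params(n)
    if 'tool_from_camera' in p: return tool()@np.array(p['tool_from_camera'])
    T=np.eye(4); T[:3,:3]=rot(p['orientation']); T[:3,3]=p['position']; return T
def cloud(n,d,T):
    p=arm.camera_params(n); f=240/np.tan(np.radians(p['vfov'])/2)
    v,u=np.mgrid[:480,:640]
    P=np.stack([(u-p['cx'])/f*d,(v-p['cy'])/f*d,d],-1)@T[:3,:3].T+T[:3,3]
    P[d==0]=np.nan; return P
def find(l,n,T,fn='pinpoint'):
    return [(round(r['p'],2),np.round(T[:3,:3]@np.array(r['point'])+T[:3,3],4)) for r in getattr(arm,fn)(l,n)]
E
python3 - <<'E'
from h import *
print(arm.get_state()); 
for n in ('scene','top'):
    print(arm.camera_params(n))
    T=campose(n); im,d=arm.grab_frame(n); cv2.imwrite(f'pics/{n}0.png',im[:,:,::-1]); np.savez(f'{n}0.npz',im=im,d=d,P=cloud(n,d,T))
    for l in ['fixture','bracket_hole','push_plate','tongue_hole','pin','pin_grip','button_face','stand','spare_meter','jar','parts_bin']:
        print(n,l,find(l,n,T))
E
```

```text
{'t': 0.0, 'q': array([ 1.46810651e+00,  3.59398271e-01,  1.10433670e-02, -3.88923715e-04,
       -1.22413564e+00, -2.88110060e-01]), 'qd': array([ 0.00156565,  0.00035445, -0.00084105, -0.00100738,  0.00105834,
        0.0011729 ]), 'joint_efforts': array([ 1.28761814e-03, -5.82714915e+01,  2.93049502e+01,  6.99714258e+00,
        6.76459749e-03, -1.57782697e-04]), 'eef_pos': array([0.25695011, 0.62364678, 0.2396016 ]), 'ee_rot': array([ 3.13986437e+00, -1.30908263e-04, -3.90932218e-01]), 'force': array([0.77603311, 0.26563195, 0.50518435]), 'moment': array([-0.00892729, -0.01422296,  0.00814027]), 'gripper_force': 0.0, 'width': 0.0873836678804417}
{'vfov': 56.174773867639864, 'cx': 319.6204233477659, 'cy': 241.94304581320947, 'position': array([ 0.95195288, -0.70177978,  0.64796457]), 'orientation': array([-2.15826236e+00,  1.02660858e-03,  6.17847180e-01])}
scene fixture [(0.57, array([ 0.5184, -0.0523,  0.0048]))]
scene bracket_hole [(0.62, array([0.5298, 0.0636, 0.0881]))]
scene push_plate [(0.75, array([ 0.5065, -0.2025,  0.1077]))]
scene tongue_hole [(0.6, array([0.5229, 0.020
[... 1308 characters left out ...]
(0.65, array([ 0.3795, -0.376 ,  0.0421])), (0.62, array([ 0.2675, -0.3456,  0.0622]))]
top pin_grip [(0.78, array([ 0.4872, -0.4028,  0.0813])), (0.78, array([ 0.3874, -0.4708,  0.1   ])), (0.68, array([ 0.3762, -0.3784,  0.0783])), (0.66, array([ 0.2697, -0.3446,  0.1079]))]
top button_face [(0.48, array([ 0.253 , -0.364 ,  0.1068])), (0.43, array([ 0.3628, -0.4831,  0.0994]))]
top stand [(0.7, array([ 0.4882, -0.4029, -0.0015]))]
top spare_meter [(0.87, array([ 0.7133, -0.3483, -0.0065])), (0.33, array([0.5271, 0.0224, 0.071 ]))]
top jar [(0.81, array([ 0.6819,  0.3548, -0.    ])), (0.45, array([ 5.201e-01, -4.830e-02, -5.000e-04]))]
top parts_bin [(0.55, array([0.5204, 0.3313, 0.0019]))]
```

View pics/top0.png

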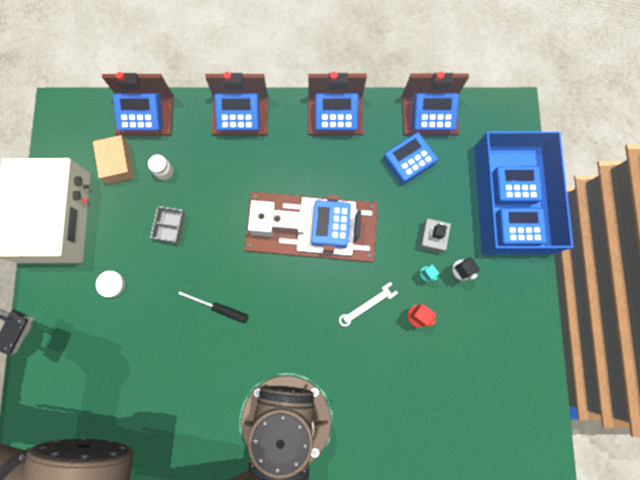

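View pics/scene0.png

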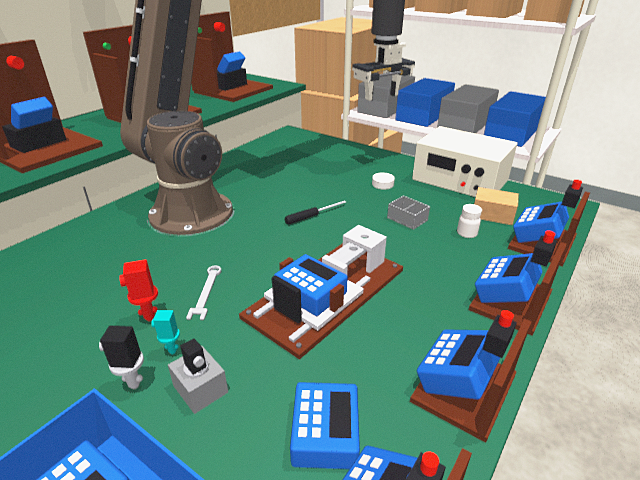

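The pin is the small black one in the grey stand (top px ~437,233). The bigger black one at (465,268) and the red and turquoise ones are decoys. The fixture's bracket is at px (262,217) and the push plate at (358,225). Next I'll measure these more closely from depth.

```bash
python3 - <<'E'
from h import *
def rect(P,m):
    q=P[m][:,:2]; 
    if len(q)<8: return None
    r=cv2.minAreaRect((q*1000).astype(np.float32)); return len(q),np.round(r[0],1),np.round(r[1],1),round(r[2],1),np.round(np.median(P[m][:,2]),4)
for n in ('top','scene'):
    z=np.load(n+'0.npz'); P=z['P']; im=z['im'].astype(int); X,Y,Z=P[...,0],P[...,1],P[...,2]
    near=(abs(X-.52)<.15)&(abs(Y+.04)<.23)
    br=(im[...,0]>im[...,2]+25)&(im[...,0]>im[...,1]+20)
    print(n,'table',np.nanmedian(Z[(abs(X-.35)<.05)&(abs(Y-.0)<.1)]))
    print('board',rect(P,near&br&(abs(Z-.015)<.006)))
    print('bracket',rect(P,(abs(X-.53)<.06)&(abs(Y-.07)<.06)&(abs(Z-.085)<.005)))
    print('plate',rect(P,near&(Y<-.1)&(abs(Z-.104)<.006)&(im.sum(-1)<200)))
    s=(abs(X-.487)<.06)&(abs(Y+.405)<.05)
    print('stand',rect(P,s&(abs(Z-.055)<.005)))
    print('block',rect(P,s&(abs(Z-.107)<.005)), 'zmax',np.nanmax(Z[s]))
    print('spare',rect(P,(abs(X-.713)<.1)&(abs(Y+.35)<.1)&(Z>.03)))
E
```

```text
top table -0.0003733103598180243
board (2494, array([517.4, -66.6]), array([358.8, 170.4]), 84.8, np.float64(0.0144))
bracket (602, array([527.9,  57.7]), array([81.8, 81.9]), 84.8, np.float64(0.0844))
plate None
stand (399, array([ 485.2, -403.5]), array([66.4, 76.1]), 76.1, np.float64(0.0542))
block (103, array([ 485.9, -403.7]), array([26.1, 29.8]), 75.9, np.float64(0.106)) zmax 0.11283233641265245
spare (1908, array([ 737.3, -372.1]), array([123. , 216.4]), 48.4, np.float64(0.0498))
scene table 0.0028095254066469733
board (3370, array([519.8, -70.8]), array([359.4, 171.7]), 84.9, np.float64(0.0173))
bracket (595, array([532. ,  64.8]), array([63.5, 81.7]), 84.0, np.float64(0.0872))
plate (199, array([ 509.7, -193.5]), array([11.4, 67.4]), 83.9, np.float64(0.1057))
stand (974, array([ 487.8, -407.3]), array([66. , 78.2]), 77.0, np.float64(0.0573))
block (276, array([ 488.6, -407.5]), array([25.9, 32.5]), 75.1, np.float64(0.1092)) zmax 0.11199089392552397
spare (5594, array([ 737. , -364.3]), array([126.8, 169.7]), 33.7, np.float64(0.0526))
```

```bash
cat >> h.py <<'E'
def go(x,y,z,yaw):
    T=tool(); G=R.from_euler('xyz',[np.pi,0,np.radians(yaw)]).as_matrix()
    t=T[:3,:3].T@(np.array([x,y,z])-T[:3,3])*100
    r=R.from_matrix(T[:3,:3].T@G).as_rotvec(degrees=True)
    print('goal',(x,y,z,yaw),'trans',np.round(t,2),'rot',np.round(r,2),'dist',np.linalg.norm(t).round(2))
E
python3 - <<'E'
from h import *
go(.45,.25,.22,-58); go(.506,-.245,.2,-95.1); go(.506,-.245,.085,-95.1)
E
```

```text
goal (0.45, 0.25, 0.22, -58) trans [32.08 27.24  2.06] rot [-0.    0.   35.61] dist 42.14
goal (0.506, -0.245, 0.2, -95.1) trans [56.12 70.88  4.05] rot [-0.    0.   72.71] dist 90.49
goal (0.506, -0.245, 0.085, -95.1) trans [56.12 70.88 15.55] rot [-0.    0.   72.71] dist 91.73
```

Call:
move_arm --rows '[{"translation":[32.1,27.2,2],"rot":[0,0,72.7],"hand":1},{"translation":[32.1,27.2,2],"rot":[0,0,72.7],"hand":1},{"translation":[32.1,27.2,2],"rot":[0,0,72.7],"hand":1},{"translation":[32.1,27.2,2],"rot":[0,0,72.7],"hand":1},{"translation":[32.1,27.2,2],"rot":[0,0,72.7],"hand":1},{"translation":[32.1,27.2,2],"rot":[0,0,72.7],"hand":1},{"translation":[32.1,27.2,2],"rot":[0,0,72.7],"hand":1},{"translation":[32.1,27.2,2],"rot":[0,0,72.7],"hand":1}]' --squeeze 20

```text
t: 1.87
eef_pos: [0.4105, 0.3265, 0.225]
ee_rot: [-3.141, 0.001, -1.396]
force: [0.2, 0.1, 0.8]
width: 0.0399
gripper_force: 0.0
```

```bash
python3 - <<'E'
from h import *
s=arm.get_state();print(s['t'],s['eef_pos'],s['ee_rot'],s['width'])
go(.506,-.245,.2,-95.1); go(.506,-.245,.085,-95.1)
E
```

```text
1.8667 [0.41048876 0.32646376 0.22502978] [-3.14098918e+00  5.83888409e-04 -1.39648784e+00] 0.03993799569393884
goal (0.506, -0.245, 0.2, -95.1) trans [57.94  0.51  2.47] rot [-0.03  0.04 15.09] dist 57.99
goal (0.506, -0.245, 0.085, -95.1) trans [57.95  0.51 13.97] rot [-0.03  0.04 15.09] dist 59.61
```

Call:
move_arm --rows '[{"translation":[58,0.5,2],"rot":[0,0,15.1],"hand":1},{"translation":[58,0.5,2],"rot":[0,0,15.1],"hand":1},{"translation":[58,0.5,2],"rot":[0,0,15.1],"hand":1},{"translation":[58,0.5,2],"rot":[0,0,15.1],"hand":1},{"translation":[58,0.5,2],"rot":[0,0,15.1],"hand":1},{"translation":[58,0.5,2],"rot":[0,0,15.1],"hand":1},{"translation":[58,0.5,2],"rot":[0,0,15.1],"hand":1},{"translation":[58,0.5,2],"rot":[0,0,15.1],"hand":1}]'

```text
t: 2.53
eef_pos: [0.4668, -0.0019, 0.2138]
ee_rot: [-3.14, 0.001, -1.654]
force: [1.4, 0.1, 0.4]
width: 0.0005
gripper_force: 0.0
```

Call:
move_arm --rows '[{"translation":[25,0,0],"rot":[0,0,0],"hand":1},{"translation":[25,0,0],"rot":[0,0,0],"hand":1},{"translation":[25,0,0],"rot":[0,0,0],"hand":1},{"translation":[25,0,0],"rot":[0,0,0],"hand":1},{"translation":[25,0,0],"rot":[0,0,0],"hand":1},{"translation":[25,0,0],"rot":[0,0,0],"hand":1},{"translation":[25,0,0],"rot":[0,0,0],"hand":1}]'

```text
t: 3.12
eef_pos: [0.4448, -0.2547, 0.2131]
ee_rot: [3.141, -0.001, -1.66]
force: [0.9, -0.1, 0.8]
width: 0.0002
gripper_force: 0.0
```

```bash
python3 - <<'E'
from h import *
s=arm.get_state();print(s['t'],s['eef_pos'],s['ee_rot'],s['width'])
T=campose('wrist'); im,d=arm.grab_frame('wrist'); cv2.imwrite('pics/w0.png',im[:,:,::-1]); np.savez('w0.npz',im=im,d=d,P=cloud('wrist',d,T))
for l in ('push_plate','tongue_hole','bracket_hole','pin','pin_grip','button_face','stand'): print(l,find(l,'wrist',T))
go(.506,-.245,.085,-95.1)
E
```

```text
3.1167 [ 0.44476256 -0.25474649  0.2131378 ] [ 3.14107723e+00 -1.08902100e-03 -1.65959753e+00] 0.00020437871641228834
push_plate []
tongue_hole []
bracket_hole []
pin [(0.71, array([ 0.3803, -0.3794,  0.0445])), (0.67, array([ 0.2654, -0.3473,  0.0626])), (0.65, array([ 0.4882, -0.4044,  0.0532]))]
pin_grip [(0.77, array([ 0.2662, -0.348 ,  0.1043])), (0.76, array([ 0.3809, -0.3796,  0.075 ])), (0.63, array([ 0.4901, -0.4024,  0.0867]))]
button_face [(0.72, array([ 0.3637, -0.3926,  0.077 ]))]
stand [(0.69, array([ 0.4895, -0.406 , -0.0006]))]
goal (0.506, -0.245, 0.085, -95.1) trans [-0.77 -5.91 12.85] rot [-0.03  0.    0.44] dist 14.17
```

View pics/w0.png

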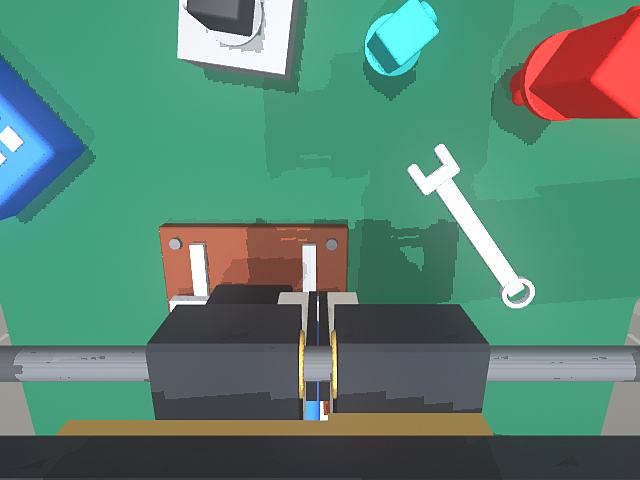

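The wrist view shows the board's -y end at px (160–348, 225), the push plate at about (250,295), the stand at (240,35), and the fingers shut. I'll descend behind the plate and push.

Call:
move_arm --rows '[{"translation":[-0.8,-5.9,6],"rot":[0,0,0.4],"hand":1},{"translation":[-0.8,-5.9,6],"rot":[0,0,0.4],"hand":1},{"translation":[-0.8,-5.9,12.8],"rot":[0,0,0.4],"hand":1},{"translation":[-0.8,-5.9,12.8],"rot":[0,0,0.4],"hand":1},{"translation":[-0.8,-5.9,12.8],"rot":[0,0,0.4],"hand":1},{"translation":[-0.8,-5.9,12.8],"rot":[0,0,0.4],"hand":1}]'

```text
t: 4.02
eef_pos: [0.5049, -0.2452, 0.0845]
ee_rot: [3.138, -0.0, -1.659]
force: [0.6, 1.0, 1.4]
width: 0.0004
gripper_force: 0.0
```

Call:
move_arm --rows '[{"translation":[-1,0,0],"rot":[0,0,0],"hand":1},{"translation":[-2,0,0],"rot":[0,0,0],"hand":1},{"translation":[-3,0,0],"rot":[0,0,0],"hand":1},{"translation":[-3.6,0,0],"rot":[0,0,0],"hand":1},{"translation":[-4.2,0,0],"rot":[0,0,0],"hand":1},{"translation":[-4.8,0,0],"rot":[0,0,0],"hand":1},{"translation":[-5.4,0,0],"rot":[0,0,0],"hand":1},{"translation":[-6,0,0],"rot":[0,0,0],"hand":1}]'

```text
t: 4.68
eef_pos: [0.5114, -0.186, 0.0857]
ee_rot: [-3.14, -0.0, -1.661]
force: [1.0, -3.3, 1.9]
width: 0.0004
gripper_force: 1.8
```

Call:
move_arm --rows '[{"translation":[-0.5,0,0],"rot":[0,0,0],"hand":1},{"translation":[-1,0,0],"rot":[0,0,0],"hand":1},{"translation":[-1.5,0,0],"rot":[0,0,0],"hand":1},{"translation":[-2,0,0],"rot":[0,0,0],"hand":1},{"translation":[-2.4,0,0],"rot":[0,0,0],"hand":1},{"translation":[-2.7,0,0],"rot":[0,0,0],"hand":1}]'

```text
t: 5.18
eef_pos: [0.5127, -0.1658, 0.0854]
ee_rot: [3.14, -0.01, -1.659]
force: [7.4, -73.4, -15.1]
width: 0.0003
gripper_force: 36.6
```

Call:
move_arm --rows '[{"translation":[-0.2,0,0],"rot":[0,0,0],"hand":1},{"translation":[-0.4,0,0],"rot":[0,0,0],"hand":1},{"translation":[-0.6,0,0],"rot":[0,0,0],"hand":1}]'

```text
t: 5.43
eef_pos: [0.5127, -0.1654, 0.0855]
ee_rot: [3.139, -0.016, -1.66]
force: [9.5, -105.7, -21.6]
width: 0.0005
gripper_force: 52.4
```

The stop was reached hard, so I'll back off and check.

Call:
move_arm --rows '[{"translation":[1.5,0,0],"rot":[0,0,0],"hand":1},{"translation":[3,0,0],"rot":[0,0,0],"hand":1},{"translation":[3,0,-3],"rot":[0,0,0],"hand":1},{"translation":[3,0,-7],"rot":[0,0,0],"hand":0.4},{"translation":[3,0,-10],"rot":[0,0,0],"hand":0.4},{"translation":[3,0,-10],"rot":[0,0,0],"hand":0.4}]'

```text
t: 5.93
eef_pos: [0.5139, -0.1834, 0.1912]
ee_rot: [-3.133, -0.0, -1.661]
force: [0.1, 0.7, 0.6]
width: 0.0146
gripper_force: 0.0
```

```bash
python3 - <<'E'
from h import *
def rect(P,m):
    q=P[m][:,:2]; r=cv2.minAreaRect((q*1000).astype(np.float32)); return len(q),np.round(r[0],1),np.round(r[1],1),round(r[2],1),np.round(np.median(P[m][:,2]),4)
s=arm.get_state();print(s['t'],s['eef_pos'],s['force'],s['width'])
for n in ('scene','top'):
    T=campose(n); im,d=arm.grab_frame(n); P=cloud(n,d,T); im=im.astype(int); cv2.imwrite(f'pics/{n}1.png',cv2.resize(im[100:400,150:550,::-1].astype('uint8'),(800,600)))
    X,Y,Z=P[...,0],P[...,1],P[...,2]
    m=(abs(X-.52)<.06)&(abs(Y+.16)<.05)&(abs(Z-.104)<.006)&(im.sum(-1)<200)
    if m.sum()>8: print(n,'plate',rect(P,m))
    for l in ('push_plate','bracket_hole','tongue_hole'): print(l,find(l,n,T))
E
```

```text
5.9333 [ 0.51390801 -0.18343474  0.19115817] [0.14915406 0.65053838 0.5996213 ] 0.0145984735644784
scene plate (190, array([ 513.2, -151.8]), array([11.3, 67.6]), 83.7, np.float64(0.1057))
push_plate []
bracket_hole [(0.89, array([0.5298, 0.0671, 0.0853]))]
tongue_hole [(0.66, array([0.5288, 0.0653, 0.0774]))]
push_plate [(0.83, array([ 0.5083, -0.1516,  0.107 ]))]
bracket_hole []
tongue_hole []
```

View pics/scene1.png

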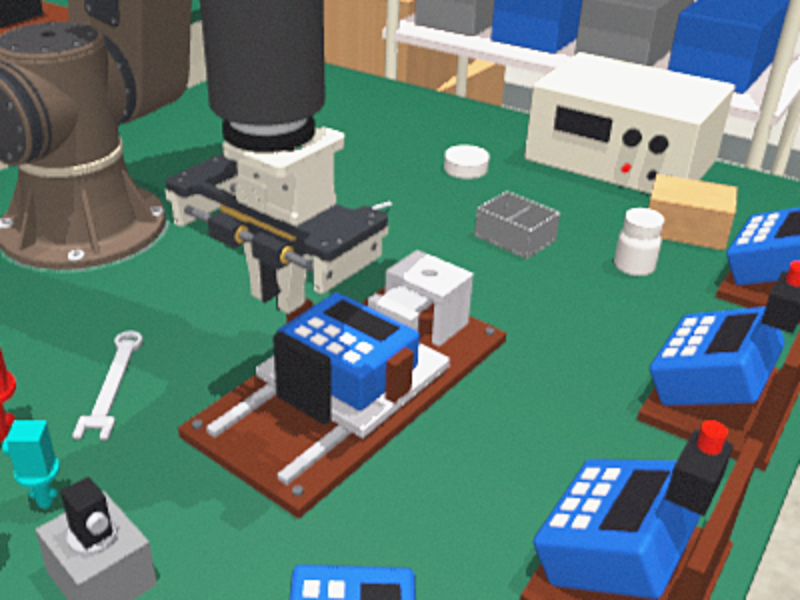

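The nest is home: the plate moved about 42 mm, 92 mm of board is left behind it, and the tongue is tucked under the bracket (scene crop ~430,270). Next is a wrist look at the pin.

```bash
python3 - <<'E'
from h import *
go(.505,-.29,.20,-103.7)
E
```

```text
goal (0.505, -0.29, 0.2, -103.7) trans [10.7  -0.41 -1.6 ] rot [ 0.14 -0.01  8.52] dist 10.83
```

Call:
move_arm --rows '[{"translation":[10.7,-0.4,-1.6],"rot":[0,0,8.5],"hand":0.3},{"translation":[10.7,-0.4,-1.6],"rot":[0,0,8.5],"hand":0.3},{"translation":[10.7,-0.4,-1.6],"rot":[0,0,8.5],"hand":0.3},{"translation":[10.7,-0.4,-1.6],"rot":[0,0,8.5],"hand":0.3},{"translation":[10.7,-0.4,-1.6],"rot":[0,0,8.5],"hand":0.3},{"translation":[10.7,-0.4,-1.6],"rot":[0,0,8.5],"hand":0.3}]'

```text
t: 6.83
eef_pos: [0.5049, -0.29, 0.2003]
ee_rot: [3.14, 0.0, -1.81]
force: [0.3, -1.1, -0.2]
width: 0.0616
gripper_force: 0.0
```

```bash
python3 - <<'E'
from h import *
def rect(P,m):
    q=P[m][:,:2]
    if len(q)<8: return len(q)
    r=cv2.minAreaRect((q*1000).astype(np.float32)); return len(q),np.round(r[0],1),np.round(r[1],1),round(r[2],1),np.round(np.median(P[m][:,2]),4)
s=arm.get_state();print(s['t'],s['eef_pos'],s['ee_rot'],s['width'])
T=campose('wrist'); im,d=arm.grab_frame('wrist'); P=cloud('wrist',d,T); cv2.imwrite('pics/w1.png',im[:,:,::-1])
X,Y,Z=P[...,0],P[...,1],P[...,2]; s=(abs(X-.487)<.06)&(abs(Y+.405)<.05)
print('block',rect(P,s&(abs(Z-.107)<.004)),'stand',rect(P,s&(abs(Z-.055)<.004)))
for l in ('pin','pin_grip','button_face','stand'): print(l,find(l,'wrist',T))
E
```

```text
6.8333 [ 0.50494964 -0.28997022  0.20032749] [ 3.13999613e+00  2.99847742e-04 -1.81044916e+00] 0.06157465838143529
block (2888, array([ 487.8, -406.8]), array([26.2, 29.9]), 76.5, np.float64(0.1064)) stand (8077, array([ 486.6, -406.8]), array([65.3, 75.2]), 76.9, np.float64(0.0546))
pin [(0.65, array([ 0.3783, -0.3748,  0.0451]))]
pin_grip [(0.91, array([ 0.3779, -0.3829,  0.0768])), (0.75, array([ 0.4917, -0.4007,  0.0854]))]
button_face [(0.85, array([ 0.5069, -0.4102,  0.0903])), (0.48, array([ 0.3674, -0.3932,  0.074 ]))]
stand []
```

View pics/w1.png

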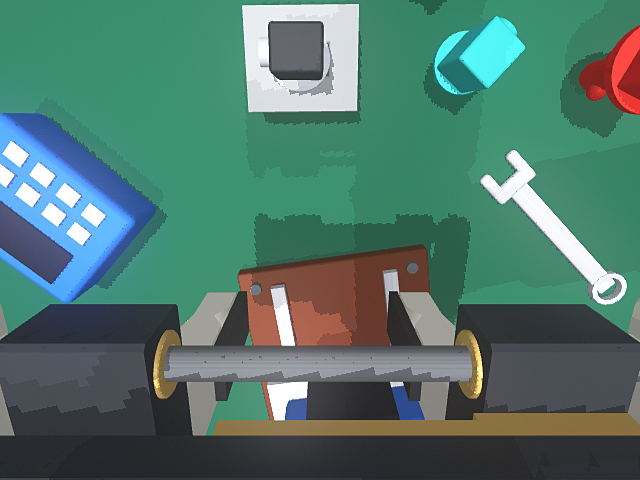

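The pin's block is at px (297,50) with its button on the left (world +x). Its centre is (0.488,-0.407), the top is at z 0.106 and the yaw is -13.5°, all as expected.

```bash
python3 - <<'E'
from h import *
go(.4878,-.4068,.15,-103.5); go(.4878,-.4068,.082,-103.5)
E
```

```text
goal (0.4878, -0.4068, 0.15, -103.5) trans [11.83 -1.04  5.12] rot [ 0.01  0.   -0.11] dist 12.93
goal (0.4878, -0.4068, 0.082, -103.5) trans [11.83 -1.04 11.92] rot [ 0.01  0.   -0.11] dist 16.83
```

Call:
move_arm --rows '[{"translation":[11.8,-1.0,4],"rot":[0,0,0],"hand":0.3},{"translation":[11.8,-1.0,4],"rot":[0,0,0],"hand":0.3},{"translation":[11.8,-1.0,4],"rot":[0,0,0],"hand":0.3},{"translation":[11.8,-1.0,5],"rot":[0,0,0],"hand":0.3},{"translation":[11.8,-1.0,5],"rot":[0,0,0],"hand":0.3},{"translation":[11.8,-1.0,5],"rot":[0,0,0],"hand":0.3}]'

```text
t: 7.58
eef_pos: [0.4868, -0.4068, 0.1507]
ee_rot: [3.14, 0.0, -1.81]
force: [-0.2, 1.3, 1.2]
width: 0.0613
gripper_force: 0.0
```

```bash
python3 - <<'E'
from h import *
go(.4878,-.4068,.082,-103.5)
E
```

```text
goal (0.4878, -0.4068, 0.082, -103.5) trans [-0.02 -0.1   6.87] rot [ 0.09  0.02 -0.21] dist 6.87
```

Call:
move_arm --rows '[{"translation":[0,-0.1,2.5],"rot":[0,0,0],"hand":0.3},{"translation":[0,-0.1,5],"rot":[0,0,0],"hand":0.3},{"translation":[0,-0.1,6.9],"rot":[0,0,0],"hand":0.3},{"translation":[0,-0.1,6.9],"rot":[0,0,0],"hand":0.3},{"translation":[0,-0.1,6.9],"rot":[0,0,0],"hand":0.3}]'

```text
t: 8.0
eef_pos: [0.4888, -0.4064, 0.0829]
ee_rot: [3.141, -0.0, -1.808]
force: [-0.0, -0.2, 0.4]
width: 0.0611
gripper_force: 0.0
```

Call:
move_arm --rows '[{"translation":[0,0,0],"rot":[0,0,0],"hand":1},{"translation":[0,0,0],"rot":[0,0,0],"hand":1},{"translation":[0,0,0],"rot":[0,0,0],"hand":1},{"translation":[0,0,0],"rot":[0,0,0],"hand":1},{"translation":[0,0,0],"rot":[0,0,0],"hand":1},{"translation":[0,0,0],"rot":[0,0,0],"hand":1}]' --squeeze 35

```text
t: 8.5
eef_pos: [0.4876, -0.4076, 0.0834]
ee_rot: [3.141, -0.0, -1.81]
force: [-3.9, 2.8, 7.9]
width: 0.0302
gripper_force: 35.0
```

Gripped at 30 mm width, so the button is flush. I'll lift and go to view the hole.

Call:
move_arm --rows '[{"translation":[0,0,-3],"rot":[0,0,0],"hand":1},{"translation":[0,0,-6],"rot":[0,0,0],"hand":1},{"translation":[0,0,-10],"rot":[0,0,0],"hand":1},{"translation":[0,0,-14.5],"rot":[0,0,0],"hand":1},{"translation":[0,0,-14.5],"rot":[0,0,0],"hand":1},{"translation":[0,0,-14.5],"rot":[0,0,0],"hand":1}]'

```text
t: 9.0
eef_pos: [0.4895, -0.4083, 0.2312]
ee_rot: [-3.135, -0.001, -1.81]
force: [-0.0, 0.5, -1.7]
width: 0.0299
gripper_force: 35.0
```

```bash
python3 - <<'E'
from h import *
s=arm.get_state();print(s['t'],s['eef_pos'],s['width'],s['force'])
go(.557,.173,.225,-103.7)
E
```

```text
9.0 [ 0.4894618  -0.40832599  0.23118372] 0.02987079936355136 [-0.00633634  0.4607987  -1.73191124]
goal (0.557, 0.173, 0.225, -103.7) trans [-58.08   7.2    0.49] rot [-0.37 -0.08  0.01] dist 58.53
```

Call:
move_arm --rows '[{"translation":[-4,0.5,0],"rot":[0,0,0],"hand":1},{"translation":[-8,1,0],"rot":[0,0,0],"hand":1},{"translation":[-12,1.5,0],"rot":[0,0,0],"hand":1},{"translation":[-16,2,0],"rot":[0,0,0],"hand":1},{"translation":[-20,2.5,0],"rot":[0,0,0],"hand":1},{"translation":[-24,3,0],"rot":[0,0,0],"hand":1},{"translation":[-28,3.5,0],"rot":[0,0,0],"hand":1},{"translation":[-32,4,0],"rot":[0,0,0],"hand":1}]'

```text
t: 9.67
eef_pos: [0.524, -0.0853, 0.226]
ee_rot: [3.14, -0.0, -1.81]
force: [0.8, 0.6, -1.4]
width: 0.0298
gripper_force: 35.0
```

Call:
move_arm --rows '[{"translation":[-4,0.5,0],"rot":[0,0,0],"hand":1},{"translation":[-8,1,0],"rot":[0,0,0],"hand":1},{"translation":[-12,1.5,0],"rot":[0,0,0],"hand":1},{"translation":[-16,2,0],"rot":[0,0,0],"hand":1},{"translation":[-20,2.5,0],"rot":[0,0,0],"hand":1},{"translation":[-26,3.2,0],"rot":[0,0,0],"hand":1},{"translation":[-26,3.2,0],"rot":[0,0,0],"hand":1},{"translation":[-26,3.2,0],"rot":[0,0,0],"hand":1}]'

```text
t: 10.33
eef_pos: [0.5552, 0.1767, 0.2253]
ee_rot: [3.14, -0.001, -1.806]
force: [0.2, -0.2, -1.5]
width: 0.0298
gripper_force: 35.0
```

```bash
python3 - <<'E'
from h import *
def rect(P,m):
    q=P[m][:,:2]
    if len(q)<8: return len(q)
    r=cv2.minAreaRect((q*1000).astype(np.float32)); return len(q),np.round(r[0],1),np.round(r[1],1),round(r[2],1),np.round(np.median(P[m][:,2]),4)
s=arm.get_state();print(s['t'],s['eef_pos'],s['ee_rot'],s['width'])
T=campose('wrist'); im,d=arm.grab_frame('wrist'); P=cloud('wrist',d,T); cv2.imwrite('pics/w2.png',im[:,:,::-1]); np.savez('w2.npz',im=im,d=d,P=P)
X,Y,Z=P[...,0],P[...,1],P[...,2]; s=(abs(X-.53)<.07)&(abs(Y-.066)<.06)
print('bracket',rect(P,s&(abs(Z-.085)<.004)))
for l in ('bracket_hole','tongue_hole'): print(l,find(l,'wrist',T))
E
```

```text
10.3333 [0.55515277 0.1767352  0.22527718] [ 3.13977141e+00 -1.15945771e-03 -1.80646996e+00] 0.02978381365554805
bracket (11375, array([531.6,  65.7]), array([60.2, 80.4]), 84.7, np.float64(0.0846))
bracket_hole [(0.98, array([0.5319, 0.0648, 0.089 ]))]
tongue_hole [(0.75, array([0.5287, 0.0659, 0.0747]))]
```

View pics/w2.png

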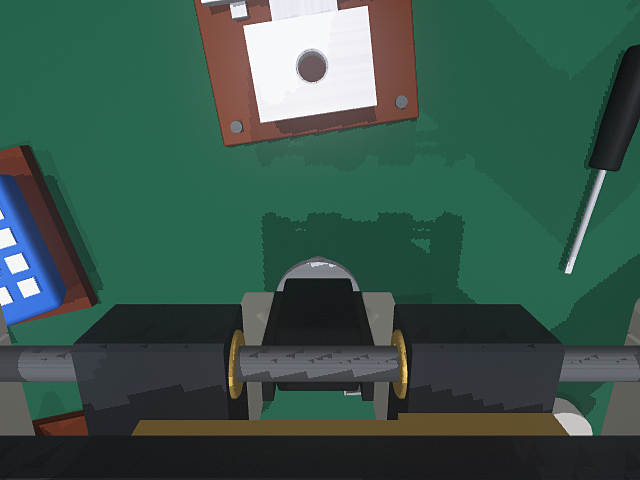

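The view shows the hole at px (312,66) in the white bracket top, with the pin held upright between the fingers at (318,270).

```bash
python3 - <<'E'
from h import *
z=np.load('w2.npz'); im=z['im']; P=z['P']
g=cv2.cvtColor(im,cv2.COLOR_RGB2GRAY)[40:95,285:340]; b=(g<175).astype(np.uint8)
n,l,st,c=cv2.connectedComponentsWithStats(b); k=l[26,27]; print(st[k])
cs,_=cv2.findContours((l==k).astype(np.uint8),0,1); e=cv2.fitEllipse(max(cs,key=len)); print(e)
p=arm.camera_params('wrist'); f=240/np.tan(np.radians(p['vfov'])/2); T=campose('wrist')
r=T[:3,:3]@np.array([(e[0][0]+285-p['cx'])/f,(e[0][1]+40-p['cy'])/f,1]); h=T[:3,3]+r*(.0845-T[2,3])/r[2]; print('hole',h)
# pin in tool frame: flange top arc & block top
Q=(P-T0[:3,3])@T0[:3,:3] if (T0:=tool()) is not None else 0
for v,u in ((282,318),(300,318),(340,318),(262,318),(270,318),(290,280),(290,350)): print(v,u,im[v,u],np.round(Q[v,u]*1000,1))
m=(abs(Q[...,1])<.03)&(Q[...,0]>-.03)&(Q[...,0]<.04)&(abs(Q[...,2]+.0245)<.004)
q=(Q[m][:,:2]*1000).astype(np.float32); print(len(q),cv2.minAreaRect(q))
m=(abs(Q[...,1])<.03)&(Q[...,0]>-.03)&(Q[...,0]<.04)&(abs(Q[...,2]-.0225)<.004)
print('flange max x',Q[m].max(0),m.sum())
x=.0008; t=(tool()[:3,:3]@[0,0,0])
go(h[0],h[1],.2,-103.5)
E
```

```text
[ 11  10  30  33 718]
((26.117862701416016, 26.04816246032715), (28.58363914489746, 30.886640548706055), 0.6119398474693298)
hole [0.53099928 0.06171642 0.0845    ]
282 318 [22 28 27] [ 8.9  1.4 17.3]
300 318 [22 24 27] [ 9.   1.4 -0.7]
340 318 [30 32 34] [  4.3   1.4 -22.3]
262 318 [201 206 217] [15.4  1.4 24.8]
270 318 [128 131 137] [11.5  1.4 24.9]
290 280 [144 146 154] [  1.8 -16.   24.3]
290 350 [25 28 27] [ 8.5 14.8  9.9]
3057 ((-3.9230737686157227, 1.1968154907226562), (26.829599380493164, 51.373531341552734), 0.2977866530418396)
flange max x [0.01592911 0.02035494 0.02648653] 1260
goal (np.float64(0.5309992772183012), np.float64(0.0617164245451227), 0.2, -103.5) trans [11.35 -0.33  2.61] rot [ 0.11 -0.1  -0.17] dist 11.65
```

The arm was still settling between the picture and my later pose read, which explains the 4 mm difference. I'll retake it now at rest.

```bash
cat > m.py <<'E'
from h import *
T0=tool(); T=campose('wrist'); im,d=arm.grab_frame('wrist'); P=cloud('wrist',d,T); T1=tool(); print('moved',(T1-T0)[:3,3]*1000)
g=cv2.cvtColor(im,cv2.COLOR_RGB2GRAY); X,Y,Z=P[...,0],P[...,1],P[...,2]
m=(abs(X-.53)<.07)&(abs(Y-.066)<.06)&(abs(Z-.085)<.003)
r=cv2.minAreaRect((P[m][:,:2]*1000).astype(np.float32)); print('bracket',r,np.median(Z[m]))
p=arm.camera_params('wrist'); f=240/np.tan(np.radians(p['vfov'])/2)
c=T[:3,:3].T@(np.array([.531,.066,.0845])-T[:3,3]); u0=int(c[0]/c[2]*f+p['cx']); v0=int(c[1]/c[2]*f+p['cy'])
b=(g[v0-28:v0+28,u0-28:u0+28]<175).astype(np.uint8); n,l,st,_=cv2.connectedComponentsWithStats(b); k=l[28,28]
cs,_=cv2.findContours((l==k).astype(np.uint8),0,1); e=cv2.fitEllipse(max(cs,key=len)); print(e)
ray=T[:3,:3]@np.array([(e[0][0]+u0-28-p['cx'])/f,(e[0][1]+v0-28-p['cy'])/f,1]); h=T[:3,3]+ray*(.0845-T[2,3])/ray[2]; print('hole',h)
Q=(P-T0[:3,3])@T0[:3,:3]
near=(abs(Q[...,1])<.03)&(Q[...,0]>-.03)&(Q[...,0]<.04)
F=Q[near&(abs(Q[...,2]-.0225)<.004)]; i=F[:,0]>F[:,0].max()-.012
A=np.c_[2*F[i][:,:2],np.ones(i.sum())]; print('flange max',F.max(0),'min',F.min(0))
w=Q[near&(Q[...,2]>0)&(Q[...,2]<.018)&(abs(Q[...,1])<.012)]; print('front face x',np.median(w[:,0]))
E
python3 m.py
```

```text
moved [ 0.15509775 -0.48629598  0.360862  ]
bracket ((531.6002197265625, 65.70549011230469), (60.18938446044922, 80.36164093017578), 84.71743774414062) 0.08456624578585123
((27.600202560424805, 28.843963623046875), (28.167282104492188, 30.927480697631836), 177.05352783203125)
hole [0.53168662 0.06581422 0.0845    ]
flange max [0.02020393 0.01988442 0.02643426] min [ 0.00527976 -0.01786399  0.01851381]
front face x 0.012697949138716141
```

```bash
python3 - <<'E'
from h import *
go(.5317,.0658,.175,-103.5)
E
```

```text
goal (0.5317, 0.0658, 0.175, -103.5) trans [10.89 -0.28  5.14] rot [ 0.08 -0.08 -0.21] dist 12.04
```

Call:
move_arm --rows '[{"translation":[4,-0.1,1.5],"rot":[0,0,0],"hand":1},{"translation":[8,-0.2,3],"rot":[0,0,0],"hand":1},{"translation":[10.9,-0.3,5.1],"rot":[0,0,0],"hand":1},{"translation":[10.9,-0.3,5.1],"rot":[0,0,0],"hand":1},{"translation":[10.9,-0.3,5.1],"rot":[0,0,0],"hand":1},{"translation":[10.9,-0.3,5.1],"rot":[0,0,0],"hand":1},{"translation":[10.9,-0.3,5.1],"rot":[0,0,0],"hand":1},{"translation":[10.9,-0.3,5.1],"rot":[0,0,0],"hand":1}]'

```text
t: 11.2
eef_pos: [0.5333, 0.0671, 0.1769]
ee_rot: [-3.14, 0.001, -1.809]
force: [0.5, -1.0, -1.5]
width: 0.0301
gripper_force: 35.0
```

```bash
python3 - <<'E'
from h import *
s=arm.get_state();print(s['eef_pos'],s['ee_rot'],s['force'],s['width'])
go(.5317,.0658,.15,-103.5)
T=campose('scene'); arm.grab_frame('scene'); print(find('pin','scene',T),find('bracket_hole','scene',T))
go(.5317,.0658,.15,-103.5)
E
```

```text
[0.5332549  0.06707016 0.17692657] [-3.14043032e+00  9.30277584e-04 -1.80929704e+00] [ 0.46574144 -1.01784531 -1.49765676] 0.030148033995543107
goal (0.5317, 0.0658, 0.15, -103.5) trans [0.16 0.12 2.69] rot [-0.07  0.05 -0.17] dist 2.7
[(0.8, array([ 0.2688, -0.3491,  0.0623])), (0.78, array([0.5313, 0.0676, 0.1509])), (0.78, array([ 0.3905, -0.4714,  0.0661])), (0.76, array([ 0.3782, -0.3775,  0.0501]))] [(0.82, array([0.5294, 0.0644, 0.0891]))]
goal (0.5317, 0.0658, 0.15, -103.5) trans [0.16 0.09 2.65] rot [-0.03  0.03 -0.14] dist 2.66
```

Call:
move_arm --rows '[{"translation":[0.15,0.1,0],"rot":[0,0,0],"hand":1},{"translation":[0.15,0.1,0.7],"rot":[0,0,0],"hand":1},{"translation":[0.15,0.1,1.2],"rot":[0,0,0],"hand":1},{"translation":[0.15,0.1,1.7],"rot":[0,0,0],"hand":1},{"translation":[0.15,0.1,2.2],"rot":[0,0,0],"hand":1},{"translation":[0.15,0.1,2.6],"rot":[0,0,0],"hand":1},{"translation":[0.15,0.1,2.6],"rot":[0,0,0],"hand":1}]'

```text
t: 11.93
eef_pos: [0.5308, 0.0651, 0.1491]
ee_rot: [3.14, -0.001, -1.81]
force: [-0.8, -0.7, -1.2]
width: 0.0298
gripper_force: 35.0
```

Call:
move_arm --rows '[{"translation":[0,0,0.4],"rot":[0,0,0],"hand":1},{"translation":[0,0,0.8],"rot":[0,0,0],"hand":1},{"translation":[0,0,1.2],"rot":[0,0,0],"hand":1},{"translation":[0,0,1.2],"rot":[0,0,0],"hand":1}]'

```text
t: 12.27
eef_pos: [0.5311, 0.0652, 0.1374]
ee_rot: [3.141, -0.0, -1.81]
force: [0.2, -0.3, -2.0]
width: 0.0298
gripper_force: 35.0
```

Call:
move_arm --rows '[{"translation":[0,0,0.4],"rot":[0,0,0],"hand":1},{"translation":[0,0,0.8],"rot":[0,0,0],"hand":1},{"translation":[0,0,1.2],"rot":[0,0,0],"hand":1},{"translation":[0,0,1.6],"rot":[0,0,0],"hand":1},{"translation":[0,0,1.9],"rot":[0,0,0],"hand":1},{"translation":[0,0,1.9],"rot":[0,0,0],"hand":1}]'

```text
t: 12.77
eef_pos: [0.531, 0.0652, 0.1184]
ee_rot: [3.141, -0.001, -1.81]
force: [1.1, -0.5, -2.2]
width: 0.0298
gripper_force: 35.0
```

Call:
move_arm --rows '[{"translation":[0,0,0.2],"rot":[0,0,0],"hand":1},{"translation":[0,0,0.4],"rot":[0,0,0],"hand":1},{"translation":[0,0,0.5],"rot":[0,0,0],"hand":1},{"translation":[0,0,0.5],"rot":[0,0,0],"hand":1}]'

```text
t: 13.1
eef_pos: [0.5311, 0.0652, 0.114]
ee_rot: [3.141, -0.0, -1.81]
force: [0.3, -0.5, -1.0]
width: 0.03
gripper_force: 35.0
```

Call:
move_arm --rows '[{"translation":[0,0,0.1],"rot":[0,0,0],"hand":1},{"translation":[0,0,0.1],"rot":[0,0,0],"hand":1}]'

```text
t: 13.27
eef_pos: [0.5314, 0.0653, 0.1134]
ee_rot: [-3.141, 0.0, -1.81]
force: [-0.1, 0.5, 0.1]
width: 0.0299
gripper_force: 35.0
```

Call:
move_arm --rows '[{"translation":[0,0,0.1],"rot":[0,0,0],"hand":1},{"translation":[0,0,0.1],"rot":[0,0,0],"hand":1}]'

```text
t: 13.43
eef_pos: [0.5314, 0.0653, 0.1134]
ee_rot: [-3.141, 0.0, -1.809]
force: [-4.3, 0.8, 10.1]
width: 0.03
gripper_force: 35.0
```

Seated, with 10 N up through the flange. I'll release and retreat.

Call:
move_arm --rows '[{"translation":[0,0,-0.1],"rot":[0,0,0],"hand":0.2},{"translation":[0,0,-0.1],"rot":[0,0,0],"hand":0.2},{"translation":[0,0,-0.1],"rot":[0,0,0],"hand":0.2},{"translation":[0,0,-0.1],"rot":[0,0,0],"hand":0.2},{"translation":[0,0,-0.1],"rot":[0,0,0],"hand":0.2},{"translation":[0,0,-0.1],"rot":[0,0,0],"hand":0.2}]'

```text
t: 13.93
eef_pos: [0.5309, 0.0652, 0.1129]
ee_rot: [3.141, -0.0, -1.81]
force: [-0.9, 0.4, 0.1]
width: 0.0643
gripper_force: 0.0
```

Call:
move_arm --rows '[{"translation":[0,0,-2],"rot":[0,0,0],"hand":0.2},{"translation":[0,0,-5],"rot":[0,0,0],"hand":0.2},{"translation":[0,0,-8],"rot":[0,0,0],"hand":0.2},{"translation":[-4,0,-10],"rot":[0,0,0],"hand":0.2},{"translation":[-8,0,-11],"rot":[0,0,0],"hand":0.2},{"translation":[-12,0,-11],"rot":[0,0,0],"hand":0.2},{"translation":[-12,0,-11],"rot":[0,0,0],"hand":0.2},{"translation":[-12,0,-11],"rot":[0,0,0],"hand":0.2}]'

```text
t: 14.6
eef_pos: [0.5596, 0.1838, 0.2226]
ee_rot: [3.141, -0.0, -1.807]
force: [-1.1, 0.2, -0.9]
width: 0.0705
gripper_force: 0.0
```

```bash
python3 - <<'E'
from h import *
T=campose('wrist'); im,d=arm.grab_frame('wrist'); P=cloud('wrist',d,T)
for l in ('pin','button_face','pin_grip','bracket_hole'): print(l,find(l,'wrist',T))
m=(abs(P[...,0]-.5317)<.03)&(abs(P[...,1]-.066)<.03)&(abs(P[...,2]-.137)<.004)
print(m.sum(),np.nanmedian(P[m][:,2]),cv2.minAreaRect((P[m][:,:2]*1000).astype(np.float32)) if m.any() else 0)
T=campose('scene'); im2,d=arm.grab_frame('scene')
for l in ('push_plate','button_face','spare_meter','jar'): print(l,find(l,'scene',T))
a=cv2.resize(im[0:240,200:440],(400,400)); b=cv2.resize(im2[200:350,280:430],(400,400)); cv2.imwrite('pics/f.png',np.hstack([a,b])[:,:,::-1])
E
```

```text
pin [(0.88, array([0.5261, 0.0687, 0.0836]))]
button_face [(0.66, array([0.5504, 0.0613, 0.1175]))]
pin_grip [(0.85, array([0.5323, 0.0705, 0.1182]))]
bracket_hole []
3106 0.13644228500686928 ((530.1830444335938, 66.36293029785156), (26.226865768432617, 29.861413955688477), 76.0654067993164)
push_plate [(0.92, array([ 0.5109, -0.1586,  0.1073]))]
button_face [(0.58, array([0.551 , 0.0612, 0.1221])), (0.52, array([ 0.252 , -0.3694,  0.1104])), (0.36, array([ 0.3618, -0.4912,  0.1074]))]
spare_meter []
jar [(0.69, array([0.5271, 0.0687, 0.1201])), (0.66, array([ 0.6807,  0.3504, -0.0014]))]
```

View pics/f.png

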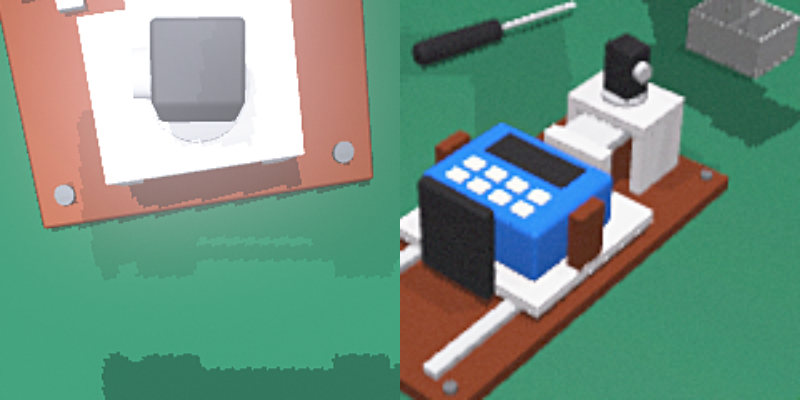

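The pin stands upright with its flange on the bracket: block top at z 0.136 and centre within 2 mm of the hole. The button is out (left side in the wrist crop, face about 21 mm from the axis), and the gripper is clear.

```bash
python3 -c "
from station import arm; print(arm.job_done())"
```

```text
the job is handed in; nothing more can be done
None
```

The nest is home, and the ball-lock pin is through both holes with its flange on the bracket and its button out. The gripper is clear and the job is handed in; no verdict came back.

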